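# Fit the back cover of an alarm clock over its locating pin and hold it down

## Task

The alarm clock lies face down with its back off, and a loose brass wheel has been left standing on its movement: lift the wheel out and lay it flat in the porcelain dish. Then take the round brass back cover by its finger grip, slide it on the clock over the locating pin until it drops on, and press it down against the sprung latch until it lies flush on the rim all round. Finish still gripping the finger grip and holding the cover pressed home, so that I can turn the latch button over its edge; drop nothing, and leave the rack of wheels, the bushing tool and the eyeglass where they are.

Things in the scene. Friction and masses are not known exactly. Their poses are not given: they have to be found in the camera images.
- clock: Twin-bell alarm clock, fixed, lying face down: upright dark green drum, outer diameter 112, open back up. Origin on the drum's axis at bench level, z up; +x to twelve o'clock (two bells and wire handle, to 105 from the axis, lower than 55), -x to six o'clock (latch, two feet). Flat rim 58 above the bench, 50 to 56 from the axis. Inside, the brass movement plate lies 12 below the rim.
- pin_tip (a point): Centre of the top of the steel locating pin: it stands on the movement plate inside the drum, 38 from the clock's axis towards +x, diameter 7, tapering to 3 over its last 3.5; top 10 above the rim, 68 above the bench. Out of sight once the cover is above it.
- button (a point): Pivot of the brass turn-button of the latch, swung aside, just outside the rim at six o'clock (59 to 66 from the clock's axis); this point is its top, 5.5 above the rim.
- latch (a joint): Sprung brass leaf of the latch, inside the rim at six o'clock, 44.5 from the clock's axis: travel of its nose downwards, m. At 0 (free) the nose stands 5 mm above the rim; 0.005 is level with the rim, as under a home cover. It pushes up with 2 N at 0 and 5 N at 0.005: the cover's weight alone does not close it, about 8 N on the finger grip does.
- cover: Round brass back cover, diameter 110, 3 thick, 0.14 to 0.2 kg, lying right side up on the bench. Origin at the centre of its underside, z up; its boss lies towards +x. Home when its axes lie on the clock's: origin on the clock's axis, 58 above the bench, +x to twelve o'clock.
- socket (a point): Centre of the mouth of the socket in the cover's underside, 38 from its centre along +x: a blind hole, diameter 10, 13 deep (1.5 of play round the pin), inside a small closed round boss, diameter 19, top 17 above the underside.
- grip (a point): Middle of the cover's flat finger grip, on the cover's axis 19 above the underside: 26 long along the cover's x, 9 thick along y, from 7 to 30 above the underside, on a neck of diameter 10.
- wheel: Loose clock wheel, 0.05 to 0.09 kg, flat on the movement plate in the clock: brass toothed disc, diameter 52, 4 thick; above it a brass hub, diameter 16, up to 12, then an upright steel pinion, diameter 11, from 12 to 42 above the underside, to lift it by (its upper 30 stand above the rim), and a thin pivot to 46. Origin at the centre of its underside, z along the pinion.
- dish: Round white porcelain dish with a blue line, 0.4 kg, loose: outer diameter 132, 20 high, floor 5 thick, flat inside over diameter 92. Origin at the centre of its underside.
- rack: Steel rack with four brass clock wheels on posts, base 52 (x) by 190 (y), 42 high. Bystander. Origin under its centre.
- bushing_tool: Bronze-handled hand bushing tool lying along its y, 140 long, 20 thick. Bystander. Origin under its middle.
- loupe: Black watchmaker's eyeglass, diameter 38, 30 high. Bystander. Origin under its centre.
There are look-alikes about, which are no part of the job. Leave any red look-alike of the wheel alone.

How it is judged:
By the outcome, as a careful person would: the job done as asked, in the order asked, and still so for the second after the job is handed in, while the arm keeps its last pose, push and grip.
It also fails if it takes over 59 s, if anything falls off the work surface, if the arm or the gripper's body presses on something with over 40 N, if the wrist force passes 120 N, or if a joint passes its speed limit or range.

## Robot

A 6-joint arm with a two-finger parallel gripper is mounted at the origin on the work surface. World frame = base frame: x ahead of the robot, y to its left, z up, the work surface at z = 0. Lengths are in m, angles in rad, forces in N, time in s.
With the tool pointing down it reaches from about 0.25 to 0.725 m from the base axis. Payload 4 kg.
Tool frame: the origin (TCP) lies midway between the tips of the shut fingers; the grasp point (between the pads) lies 19 mm behind it (bot.grip_point_offset is the distance from the TCP to the grasp point, in m); z points along the fingers, y is the line along which they close (so a half turn about z gives the same grasp; the last joint's range is limited). The gripper opens to 85 mm and grips with 20 to 120 N. Pads are 22 mm wide; open, the fingers measure 114 mm over their backs; the gripper's body (76 mm by 85 mm) begins 54 mm behind the grasp point. The pads swing forward as they close: fully open they stand 13 mm farther back than shut.
Start: joints at [1.146, 0.241, 0.005, 1.335, 0, 1.571], TCP at [0.206, 0.456, 0.192] pointing down, gripper open.
Joint ranges: [-2.72, 2.72], [-1.05, 1.87], [-1.09, 1.28], [-1.99, 2.15], [-1.42, 1.44], [-3.14, 3.14]. Speed limits (rad/s): [2.79, 2.79, 3.14, 3.14, 3.14, 3.14].

## Interface

Orientations are given as a unit quaternion [x, y, z, w].
In Python, from workcell import bot gives the robot as it stands.
- The arm moves only by the tool step_arm, never from a script. Its argument "targets" is text: rows parted by semicolons, each of 7 numbers parted by spaces: the opening, from -1 (shut) to 1 (fully open), so that 0 is half open, then the shift along the world's x, y, z normalised to -1 to 1, where 1 is 0.5 m, then the turn, a rotation vector about the world's x, y, z normalised to -1 to 1, where 1 is pi/4 rad. In form: gripper x y z wx wy wz; .... A call has 1 to 10 rows; each row is the pose to reach, as a shift and turn from the pose commanded when the call began; what a row does not reach only later rows make up. A row lasts 1/12 s, in which the tool goes at most 41.7 mm and 7.16 degrees, less where a joint would pass 70% of its speed; a pose out of reach is approached as far as the arm can. A call with a number of a shift or a turn outside -1 to 1 is refused whole. A call with a gripper value outside its range is refused whole. The fingers move at their own pace and stop on an object; the grip force is fixed at half the most. Time passes only in rows, so rows that repeat a pose let the fingers close. It gives the time, the measured TCP pose, the force, the opening and the grip force at its end, in the units of the state.
- bot.get_obs(): the state, without advancing time (a new reading comes with each control period).
- bot.camera(name): name is "scene" or "top" or "wrist"; returns the picture (480x640x3 uint8, red, green, blue); there is no depth.
- bot.camera_info(name): a dict with "vertical_fov" (degrees; the focal length in pixels is half the picture's height over the tangent of half this angle, whatever the lens; pixels are square), "cx", "cy" (the principal point, pixels), "pose" (4x4, takes a point from camera to world coordinates). Camera axes: x right, y up, looking along -z (the intrinsics and any distortion apply to the point x, -y, -z); pixel columns grow to the right and rows downward; lengths in m; the calibration is good to about 2 mm. A picture is of the moment at which its call begins: read the wrist's pose just before it. camera_info takes no time and is no camera call; for the wrist camera it gives the pose at the moment of the call.
- bot.job_done(): hands the job in; it is judged then, once.
The state is a dict: "clock": time; "joint_pos": joint angles; "joint_vel": joint speeds; "tau": joint torques, N m; "eef_pos": TCP position; "tool_rot": TCP orientation; "ft_force": force on the tool from outside, world axes, zero at the start; "ft_torque": the same for the moment, N m; "grip_width": finger opening in m; "grasp_force": force on a finger pad.
Only numpy, scipy, OpenCV 4.12 (cv2) and the standard library are available. Lean on these libraries where they do the work, as an engineer would, in place of code of your own. Each camera call takes 0.05 s, during which the arm holds its last target. There are 200 camera calls.

## Working session

There is one attempt and no reset: what is moved stays moved. The work goes in short steps, Python scripts to look and compute and a tool call to move; the robot and the scene stay as the last step left them, time stands still between calls to the robot, and variables do not carry over. Pictures are saved under pics/ and viewed, at most 10 in all, crops included, and the job is handed in when it is done.

Besides the shell and the picture viewer there is one more tool, called after "Call:" as a command line: name --argument value ..., lists and objects as JSON in quotes. step_arm: Moves the arm, as the interface text tells. Scaled input: -1 to 1 covers 0.5 m each way for a shift and pi/4 rad each way for a turn. Its arguments: {"type":"object","properties":{"targets":{"type":"string"}},"required":["targets"]}

```bash
mkdir -p pics; python3 - <<'E'
from workcell import bot
import cv2,numpy as np
for n in("scene","top","wrist"):
    i=bot.camera_info(n);print(n,{k:(np.round(v,4).tolist() if k=="pose" else v) for k,v in i.items()})
    cv2.imwrite(f"pics/{n}0.png",bot.camera(n)[:,:,::-1])
o=bot.get_obs();print(o)
E
```

```text
scene {'vertical_fov': 47.50295120304908, 'cx': 325.6008936375492, 'cy': 243.41322545233, 'pose': [[0.1848, -0.5217, 0.8329, 1.4001], [0.9828, 0.1003, -0.1552, -0.1514], [-0.0026, 0.8472, 0.5313, 0.6157], [0.0, 0.0, 0.0, 1.0]]}
top {'vertical_fov': 46.713384785319285, 'cx': 326.6880805241627, 'cy': 245.02173003000607, 'pose': [[-0.0448, 0.9777, -0.2054, 0.372], [-0.999, -0.0441, 0.0079, 0.0039], [-0.0013, 0.2055, 0.9787, 1.0174], [0.0, 0.0, 0.0, 1.0]]}
wrist {'vertical_fov': 63.343895306426774, 'cx': 317.87360667939595, 'cy': 237.3922260215471, 'pose': [[0.4109, -0.8709, -0.2697, 0.1383], [0.9117, 0.3919, 0.1237, 0.4864], [-0.002, -0.2967, 0.955, 0.3747], [0.0, 0.0, 0.0, 1.0]]}
{'clock': 0.15, 'joint_pos': array([1.14601145e+00, 2.41268637e-01, 4.04132897e-03, 1.33516204e+00,
       7.16608937e-07, 1.57081112e+00]), 'joint_vel': array([-0.00086769, -0.00098557,  0.00484086,  0.00094912,  0.00169255,
       -0.0003086 ]), 'tau': array([-6.56161355e-04, -3.72635901e+01,  2.52638465e+01,  1.24060785e-02,
       -6.68179155e-05, -3.72348595e-06]), 'eef_pos': array([0.20584675, 0.45508755, 0.19150606]), 'tool_rot': array([ 2.10806348e-01,  9.77527518e-01, -7.78536409e-04, -1.68247882e-04]), 'ft_force': array([-0.22895701,  0.22302421,  0.17001313]), 'ft_torque': array([-0.00998717,  0.01468853, -0.02546319]), 'grasp_force': 0.0, 'grip_width': 0.08524259831262619}
```

View pics/top0.png

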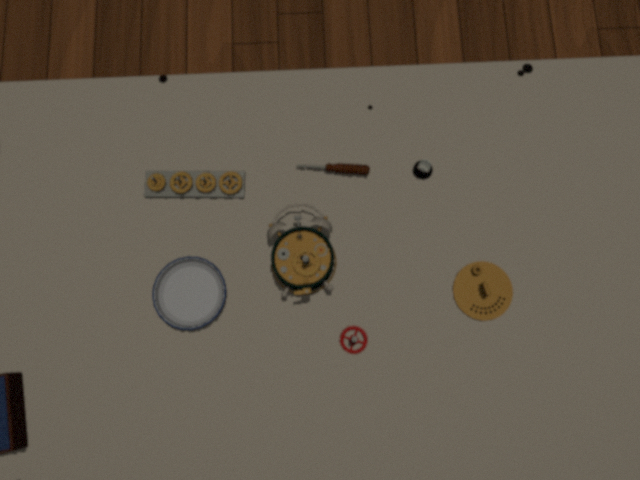

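View pics/scene0.png

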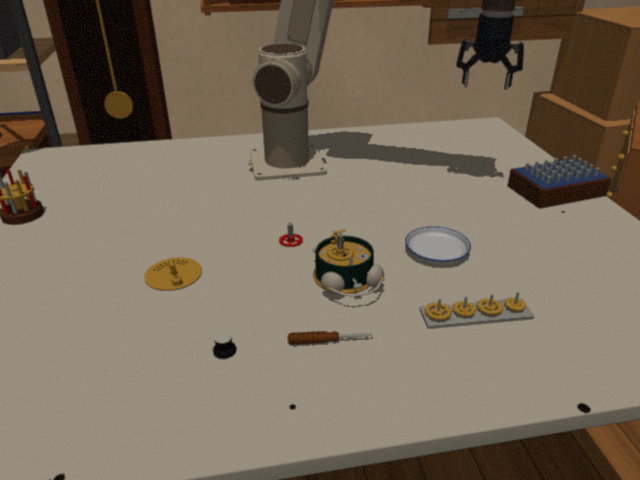

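Top view: clock drum at (303,260) with bells up at (300,218); dish at (190,294), cover at (482,291) with boss at (476,271), red look-alike at (353,340), rack at (195,184). The scene view agrees with this layout.

```bash
cat > h.py <<'E'
import numpy as np,cv2
from workcell import bot
def cam(n):
    i=bot.camera_info(n);f=240/np.tan(np.radians(i["vertical_fov"]/2));return f,i["cx"],i["cy"],np.array(i["pose"])
def ray(c,u,v,z):
    f,cx,cy,P=c;d=P[:3,:3]@np.array([(u-cx)/f,-(v-cy)/f,-1]);o=P[:3,3];return o+d*(z-o[2])/d[2]
def proj(c,p):
    f,cx,cy,P=c;q=P[:3,:3].T@(np.array(p)-P[:3,3]);return np.array([cx+f*q[0]/-q[2],cy-f*q[1]/-q[2]])
def bright(im,g=.5):return (255*(im/255.)**g).astype(np.uint8)
E
python3 - <<'E'
from h import *
c=cam("top");im=cv2.imread("pics/top0.png")
for n,u,v,z in[("clock rim",303,260,.058),("dish",190,294,.02),("cover",482.5,291,.003),("boss",476,271,.017),("red",353,340,0),("rack",195,184,.02),("loupe",423,170,.02),("tool",340,169,.01)]:print(n,ray(c,u,v,z).round(4))
a=bright(im[200:310,240:360]);b=bright(im[250:330,435:535])
a=cv2.resize(a,(400,367),interpolation=cv2.INTER_CUBIC);b=cv2.resize(b,(400,320),interpolation=cv2.INTER_CUBIC)
cv2.imwrite("pics/c1.png",np.hstack([a,cv2.copyMakeBorder(b,0,47,0,0,0)]))
E
```

```text
clock rim [0.5484 0.0388 0.058 ]
dish [0.5024 0.2458 0.02  ]
cover [ 0.486  -0.2857  0.003 ]
boss [ 0.5214 -0.2736  0.017 ]
red [ 0.4083 -0.044   0.    ]
rack [0.7094 0.2376 0.02  ]
loupe [ 0.7176 -0.1922  0.02  ]
tool [ 0.7303 -0.0362  0.01  ]
```

View pics/c1.png

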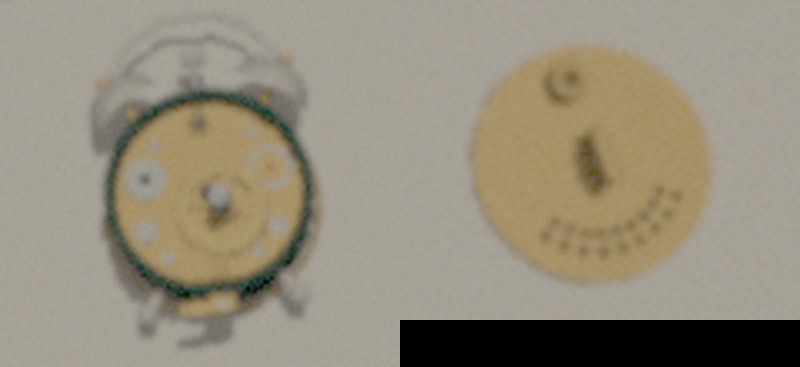

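Crop: the wheel's pinion top is at about full-image (305,257.6) and the pin at (299.5,236.5). The cover's grip is near (482,290) and its boss near (476,271). Next I'll move to look with the wrist camera over the clock.

Call:
step_arm --targets "1 0.608 -0.83 0.12 0 0 0.539;1 0.608 -0.83 0.12 0 0 0.539;1 0.608 -0.83 0.12 0 0 0.539;1 0.608 -0.83 0.12 0 0 0.539;1 0.608 -0.83 0.12 0 0 0.539;1 0.608 -0.83 0.12 0 0 0.539;1 0.608 -0.83 0.12 0 0 0.539;1 0.608 -0.83 0.12 0 0 0.539;1 0.608 -0.83 0.12 0 0 0.539;1 0.608 -0.83 0.12 0 0 0.539"

```text
clock: 0.98
eef_pos: [0.4437, 0.1303, 0.2391]
tool_rot: [0.001, 1.0, 0.0, -0.0]
ft_force: [0.2, 0.6, 0.1]
grip_width: 0.0856
grasp_force: 0.0
```

Call:
step_arm --targets "1 0.125 -0.17 0.02 0 0 0;1 0.125 -0.17 0.02 0 0 0;1 0.125 -0.17 0.02 0 0 0;1 0.125 -0.17 0.02 0 0 0;1 0.125 -0.17 0.02 0 0 0;1 0.125 -0.17 0.02 0 0 0"

```text
clock: 1.48
eef_pos: [0.5049, 0.0475, 0.2484]
tool_rot: [0.001, 1.0, 0.0, -0.001]
ft_force: [0.1, 0.4, 0.2]
grip_width: 0.0853
grasp_force: 0.0
```

```bash
python3 - <<'E'
from h import *
print(bot.get_obs()["eef_pos"],bot.get_obs()["tool_rot"])
c=cam("wrist");im=bot.camera("wrist")[:,:,::-1];np.savez("w1.npz",*c);print(c)
cv2.imwrite("pics/w1.png",bright(im))
for n,p in[("rim",[.548,.039,.058]),("pin",[.586,.042,.068])]:print(n,proj(c,p))
E
```

```text
[0.50491248 0.04749174 0.24844374] [ 7.84534438e-04  9.99999362e-01  1.39040024e-04 -8.00929052e-04]
(np.float64(389.0190121200762), 317.87360667939595, 237.3922260215471, array([[ 2.18154549e-04, -9.55449904e-01, -2.95153237e-01,
         4.30780861e-01],
       [ 9.99999961e-01,  2.60652950e-04, -1.04644950e-04,
         4.74747874e-02],
       [ 1.76915570e-04, -2.95153203e-01,  9.55449923e-01,
         4.31897258e-01],
       [ 0.00000000e+00,  0.00000000e+00,  0.00000000e+00,
         1.00000000e+00]]))
rim [309.41947974 239.02266659]
pin [312.43097265 277.82673005]
```

View pics/w1.png

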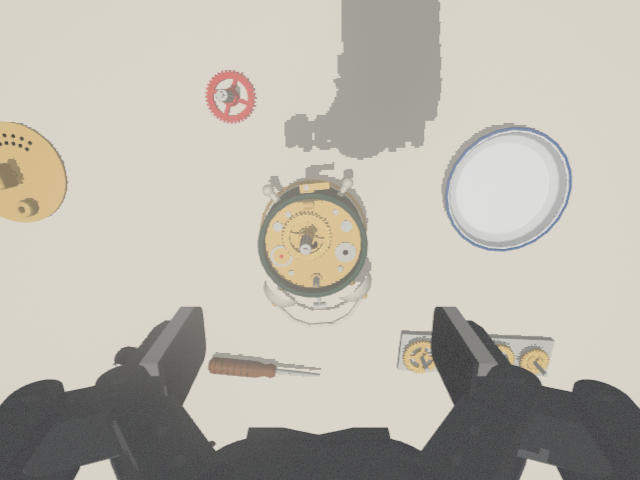

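Wrist view: drum at about (313,241), pin at (316,279), latch button at (315,187), pinion leaning towards (305,249), dish at (508,188), red wheel at (231,97), cover at left (18,172).

```bash
cat >> h.py <<'E'
def circ(x,y,r,z,n=72,a0=0,a1=2*np.pi):
    t=np.linspace(a0,a1,n);return np.stack([x+r*np.cos(t),y+r*np.sin(t),0*t+z],1)
def projs(c,P):
    f,cx,cy,M=c;q=(np.asarray(P)-M[:3,3])@M[:3,:3];return np.stack([cx-f*q[:,0]/q[:,2],cy+f*q[:,1]/q[:,2]],1)
E
python3 - <<'E'
from h import *
from scipy.optimize import minimize
d=np.load("w1.npz");c=tuple(d[k] for k in d.files)
im=cv2.imread("pics/w1.png");g=cv2.GaussianBlur(im,(0,0),1).astype(float)
def samp(ch,P):
    q=projs(c,P).astype(np.float32);return cv2.remap(ch.astype(np.float32),q[None,:,0],q[None,:,1],cv2.INTER_LINEAR)[0]
R=g[:,:,2]  # red: green drum dark
def cost(p):
    x,y=p;t0,t1=-np.pi*.5,np.pi*.5 # whole: inner edge bright inside, dark ring
    near=(np.pi*.62,np.pi*1.38)
    s=0
    for r,a in[(50,near)]: # inner edge near side
        s+=(samp(R,circ(x,y,.0485,.058,40,*a))-samp(R,circ(x,y,.0515,.058,40,*a))).mean()
    for a in[(np.pi*.08,np.pi*.45),(-np.pi*.45,-np.pi*.08)]:
        s+=(samp(R,circ(x,y,.0575,.058,40,*a))-samp(R,circ(x,y,.0545,.058,40,*a))).mean()
    return -s
best=min(((cost((x,y)),x,y) for x in np.arange(.535,.562,.001) for y in np.arange(.03,.06,.001)))
r=minimize(cost,best[1:],method="Nelder-Mead");print(best,r.x,r.fun)
x,y=r.x
s=6;ox,oy=255,175
cr=cv2.resize(im[oy:oy+99,ox:ox+120],None,fx=s,fy=s,interpolation=cv2.INTER_CUBIC)
cr=cv2.resize(im[oy:oy+99+10,ox:ox+120],None,fx=5,fy=5,interpolation=cv2.INTER_CUBIC);s=5
for rr,col in[(.056,(255,0,0)),(.050,(0,0,255))]:
    q=((projs(c,circ(x,y,rr,.058))-[ox,oy]+.5)*s).astype(int)
    cv2.polylines(cr,[q],True,col,1)
for u in range(0,120,10):cv2.line(cr,(u*s,0),(u*s,6),(0,0,0),1);cv2.line(cr,(0,u*s),(6,u*s),(0,0,0),1)
cv2.imwrite("pics/c2.png",cr)
E
```

```text
(np.float32(-169.805), np.float64(0.556), np.float64(0.04200000000000001)) [0.55628118 0.04197865] -171.50717163085938
```

View pics/c2.png

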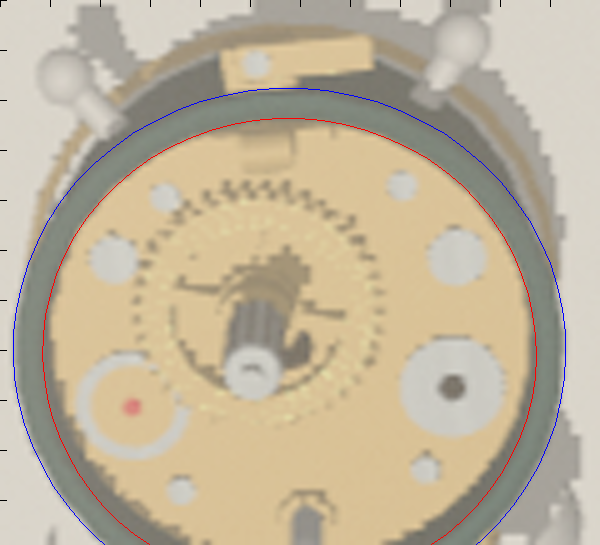

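Crop: the rim fit is good. Button pivot is at pixel (306,188), pinion top at (304.9,248.9), wheel disc centre at about (306.5,234.9).

```bash
python3 - <<'E'
from h import *
d=np.load("w1.npz");c=tuple(d[k] for k in d.files)
print("pinion",ray(c,304.9,248.9,.088),"disc",ray(c,306.5,234.9,.050),"button",ray(c,305.7,187.5,.0635))
print("pin guess",ray(c,316,280,.068))
im=cv2.imread("pics/w1.png")
print("dish rim",ray(c,508,188,.02))
g=cv2.GaussianBlur(im,(0,0),.7)
# dish: blue rim mask
h=cv2.cvtColor(g,cv2.COLOR_BGR2HSV);m=((h[:,:,0]>100)&(h[:,:,0]<130)&(h[:,:,1]>60)).astype(np.uint8);m[:, :430]=0;m[260:]=0
p=cv2.findNonZero(m);e=cv2.fitEllipse(cv2.convexHull(p));print(e,ray(c,*e[0],.02))
# pin in the top cam, and rim
t=cam("top");print("top:pinion",ray(t,305.1-.5,257.6-.5,.089),"pin",ray(t,299.4-.5,236.6-.5,.068),"clock",proj(t,[.5563,.042,.058]))
cr=np.vstack([cv2.resize(im[262:302,290:345],None,fx=10,fy=10,interpolation=cv2.INTER_CUBIC)]);cv2.imwrite("pics/c3.png",cr)
E
```

```text
pinion [0.54825923 0.0353958  0.088     ] disc [0.54607687 0.03585434 0.05      ] button [0.49479773 0.03592006 0.0635    ]
pin guess [0.58838243 0.04560622 0.068     ]
dish rim [0.5029473  0.25029185 0.02      ]
((508.6368713378906, 189.04795837402344), (112.68521881103516, 131.61691284179688), 48.323646545410156) [0.50407397 0.25113391 0.02      ]
top:pinion [0.54759419 0.03481918 0.089     ] pin [0.58940645 0.04412415 0.068     ] clock [301.04435245 255.66556018]
```

View pics/c3.png

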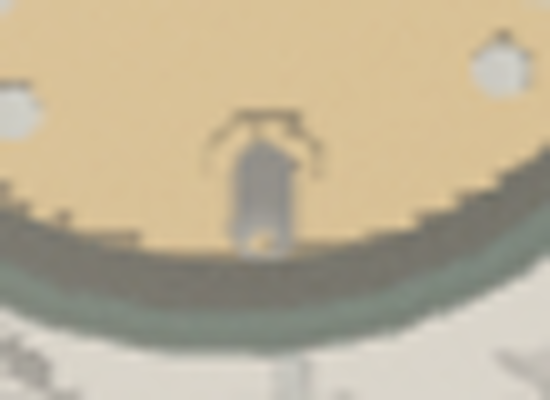

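Pin tip is at pixel (315.9,285.5), about (0.5935,0.0455). That puts the clock axis at (0.556,0.042) with a heading of about 0.097 rad. Now the wheel.

Call:
step_arm --targets "0 0.086 -0.024 -0.26 0 0 0;0 0.086 -0.024 -0.26 0 0 0;0 0.086 -0.024 -0.26 0 0 0;0 0.086 -0.024 -0.26 0 0 0;0 0.086 -0.024 -0.26 0 0 0;0 0.086 -0.024 -0.26 0 0 0;0 0.086 -0.024 -0.26 0 0 0"

```text
clock: 2.12
eef_pos: [0.5496, 0.0361, 0.1216]
tool_rot: [0.0, 1.0, 0.0, 0.002]
ft_force: [0.2, 0.9, 0.9]
grip_width: 0.0426
grasp_force: 0.0
```

```bash
python3 - <<'E'
from h import *
print(bot.get_obs()["eef_pos"])
c=cam("wrist");im=bot.camera("wrist")[:,:,::-1];im=bright(im)
for p,col in[((.5483,.0354,.088),(0,0,255)),((.556,.042,.058),(255,0,0)),((.5935,.0456,.068),(0,255,0))]:
    cv2.drawMarker(im,tuple(proj(c,p).round().astype(int).tolist()),col,0,8,1)
cv2.imwrite("pics/w2.png",im[150:480,100:540])
E
```

```text
[0.54962313 0.03612564 0.12161839]
```

View pics/w2.png

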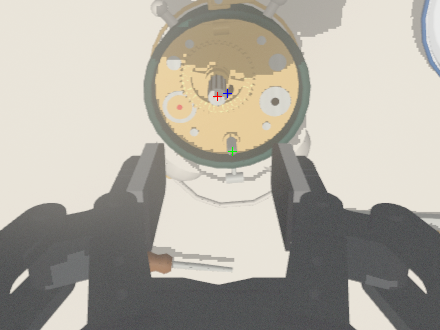

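The overlays land on the pinion top (217,97) and the pin tip (232,151). Descending to grasp.

Call:
step_arm --targets "0 -0.002 -0.001 -0.06 0 0 0;0 -0.002 -0.001 -0.1 0 0 0;0 -0.002 -0.001 -0.129 0 0 0;0 -0.002 -0.001 -0.129 0 0 0;-1 -0.002 -0.001 -0.129 0 0 0;-1 -0.002 -0.001 -0.129 0 0 0;-1 -0.002 -0.001 -0.129 0 0 0;-1 -0.002 -0.001 -0.129 0 0 0;-1 -0.002 -0.001 -0.129 0 0 0;-1 -0.002 -0.001 -0.129 0 0 0"

```text
clock: 3.0
eef_pos: [0.548, 0.0348, 0.0551]
tool_rot: [0.001, 1.0, 0.0, 0.001]
ft_force: [-1.2, 0.2, -0.2]
grip_width: -0.0004
grasp_force: 0.0
```

Call:
step_arm --targets "-1 0 0 0 0 0 0;-1 0 0 0 0 0 0;-1 0 0 0.01 0 0 0;-1 0 0 0.03 0 0 0;-1 0 0 0.06 0 0 0;-1 0 0 0.1 0 0 0;-1 0 0 0.15 0 0 0;-1 0 0 0.15 0 0 0"

```text
clock: 3.67
eef_pos: [0.5512, 0.035, 0.1356]
tool_rot: [0.001, 1.0, 0.0, 0.005]
ft_force: [0.8, 0.0, 0.1]
grip_width: 0.0002
grasp_force: 0.0
```

Missed: the fingers shut on nothing. I'll look.

```bash
python3 - <<'E'
from h import *
o=bot.get_obs();print(o["eef_pos"],o["tool_rot"])
c=cam("wrist");im=bot.camera("wrist")[:,:,::-1];im=bright(im);np.savez("w3.npz",*c)
a=im[150:450,120:520];s=bot.camera("scene")[200:310,280:430,::-1]
cv2.imwrite("pics/w3.png",np.hstack([a,cv2.resize(bright(s),(400,300),interpolation=cv2.INTER_CUBIC)]))
print(proj(c,o["eef_pos"])-[120,150])
E
```

```text
[0.55124837 0.03496134 0.13561884] [7.42576974e-04 9.99987543e-01 3.00260951e-04 4.92678666e-03]
[197.8941226  120.34321229]
```

View pics/w3.png

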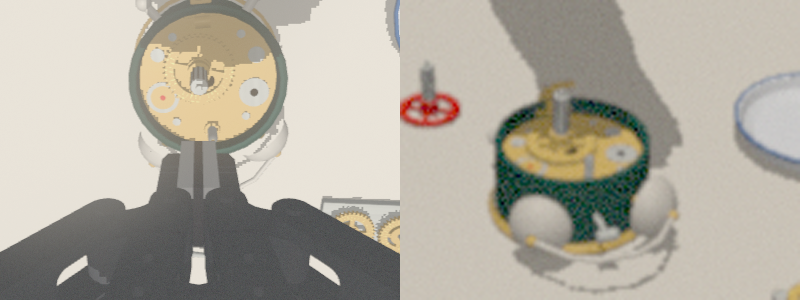

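The wheel still stands in place. The finger tips at crop (198,140) sit lower in the picture than the reported TCP projects (198,120), so I'm checking the tip height against the scene camera.

```bash
python3 - <<'E'
from h import *
o=bot.get_obs();e=o["eef_pos"];print(e,o["joint_pos"],o["grip_width"],bot.grip_point_offset,[a for a in dir(bot) if a[0]!='_'])
c=cam("scene");print("scene tcp",proj(c,e),"pinion top",proj(c,[.5483,.0354,.092]))
for dz in(0,.02,.03,.04):
  print(dz,[proj(cam("wrist"),e+np.array([dx,0,dz])).round(1).tolist() for dx in(-.011,0,.011)])
s=bot.camera("scene")[:,:,::-1]
s0=cv2.imread("pics/scene0.png")
u,v=proj(c,e).astype(int)
col=bright(s)[130:230:4,u-14:u+16:4].sum(2)//3
print(u,v);print(col)
E
```

```text
[0.54897545 0.03481792 0.13156958] [6.33340495e-02 3.67880305e-01 2.12985178e-02 1.22010667e+00
 7.34351440e-06 6.48315983e-02] -8.576157477253612e-05 0.0187 ['Unreachable', 'camera', 'camera_info', 'get_obs', 'grip_point_offset', 'job_done']
scene tcp [340.39649334 214.61179543] pinion top [340.37570161 232.9888874 ]
0 [[317.9, 249.8], [317.9, 270.3], [317.9, 290.1]]
0.02 [[317.9, 264.6], [317.9, 287.0], [317.9, 308.6]]
0.03 [[317.9, 273.2], [317.9, 296.7], [317.9, 319.3]]
0.04 [[317.9, 282.9], [317.9, 307.6], [317.9, 331.4]]
340 214
[[ 51  58  60  72  77  75  64  61]
 [ 49  24  65  65  71  49  63  49]
 [ 66  51  52  61  56  62  60  43]
 [ 61  55  74  58  64  73  68  58]
 [ 39  55  67  63  61  49  43  53]
 [ 59  50  78  53  62  75  63  63]
 [107  61  55  65  61  52  55  64]
 [131  87  77  71  59  14  52 133]
 [118 131  67  60  82  56  53  67]
 [ 70 122  27  51  68  42  61  59]
 [ 47  58  42  54  26  71  56  68]
 [ 77  28  33  65  61  37  65 146]
 [134 139  61  84  74  81 181 192]
 [137 136  59 110  92 100 156 189]
 [136 134  70 104  89  97 129 185]
 [136 135  82 107  85  96 127 136]
 [134 137 123 113  81 126 134 134]
 [131 136 135 129 130 135 129 126]
 [134 137 134 136 138 132 135 133]
 [135 134 133 132 137 136 135 131]
 [135 135 138 135 135 130 134 135]
 [136 134 133 137 134 135 132 133]
 [136 135 134 137 134 133 133 133]
 [183 137 133 134 133 135 136 132]
 [191 155 131 137 132 133 133 136]]
```

Both cameras agree that the real finger tips are about 44 mm above the reported TCP. I'll confirm with a light touch on clear bench.

Call:
step_arm --targets "-1 -0.238 0.17 0 0 0 0;-1 -0.238 0.17 0 0 0 0;-1 -0.238 0.17 0 0 0 0;-1 -0.238 0.17 0 0 0 0;-1 -0.238 0.17 -0.06 0 0 0;-1 -0.238 0.17 -0.12 0 0 0;-1 -0.238 0.17 -0.18 0 0 0;-1 -0.238 0.17 -0.22 0 0 0;-1 -0.238 0.17 -0.22 0 0 0;-1 -0.238 0.17 -0.22 0 0 0"

```text
clock: 4.65
eef_pos: [0.4265, 0.1192, 0.0182]
tool_rot: [0.001, 1.0, -0.001, -0.002]
ft_force: [0.1, 0.2, 0.6]
grip_width: -0.0002
grasp_force: 0.0
```

```bash
python3 - <<'E'
from h import *
o=bot.get_obs();e=o["eef_pos"];print(e,o["ft_force"],o["tool_rot"])
c=cam("scene");s=bright(bot.camera("scene")[:,:,::-1]);print(proj(c,e),proj(c,e+[0,0,.044]),proj(c,e+[0.011,0,.044]))
u,v=proj(c,e).astype(int)
print(u,v);print(s[v-40:v+14:2,u-12:u+14:3].sum(2)//3)
E
```

```text
[0.42653132 0.11916697 0.01815192] [0.07035667 0.22832679 0.62285058] [ 7.43132609e-04  9.99996720e-01 -6.74730983e-04 -2.35641548e-03]
[366.40299563 229.99211281] [367.18061983 211.99291553] [368.48975958 214.49079317]
366 229
[[ 55 122  99  64  67  50  55  73  67]
 [ 71  76  66  52  50  68  53  52  61]
 [ 69  71  64  69  63  25  73  38  57]
 [ 75  58  59  71  58  65  45  71  70]
 [112  60  74  43  49  48  63  60 115]
 [132 110 116  14  65  38  60  99 135]
 [135 136 121  63 105  89 110 110 131]
 [138 133 119  45 118  92 110 112 136]
 [136 133 119  39 119  95 109 116 133]
 [135 133 118  42 117  86 102 126 135]
 [133 136 129  61 126  95 102 124 135]
 [136 132 131  65 121  87  98 129 133]
 [136 139 131  99 124  95 123 134 134]
 [152 134 134 134 122 108 130 133 134]
 [183 133 132 136 133 135 129 135 134]
 [137 127 133 134 133 133 127 133 134]
 [164 155 133 135 132 141 133 134 136]
 [173 155 134 136 134 129 130 134 133]
 [193 150 134 133 136 135 132 136 132]
 [186 133 134 140 134 138 135 133 135]
 [177 132 133 134 133 135 133 136 133]
 [134 135 130 134 131 133 134 134 135]
 [134 134 136 134 132 133 136 131 136]
 [133 136 136 136 132 133 137 134 134]
 [ 94 121 177 186 157 151 152 140 156]
 [ 53  65 100 166 191 191 190 187 193]
 [ 64  33  72  67 138 190 192 189 192]]
```

Call:
step_arm --targets "-1 0 0 -0.05 0 0 0;-1 0 0 -0.08 0 0 0;-1 0 0 -0.096 0 0 0;-1 0 0 -0.1 0 0 0;-1 0 0 -0.104 0 0 0;-1 0 0 -0.108 0 0 0;-1 0 0 -0.108 0 0 0"

```text
clock: 5.28
eef_pos: [0.4295, 0.1199, -0.0338]
tool_rot: [0.001, 1.0, 0.0, 0.001]
ft_force: [0.4, -0.3, -0.1]
grip_width: 0.0001
grasp_force: 0.0
```

Clear so far, so the tips really are high. Continuing in small steps.

Call:
step_arm --targets "-1 0 0 -0.004 0 0 0;-1 0 0 -0.008 0 0 0;-1 0 0 -0.01 0 0 0;-1 0 0 -0.01 0 0 0"

```text
clock: 5.62
eef_pos: [0.4289, 0.1198, -0.039]
tool_rot: [0.001, 1.0, 0.0, 0.0]
ft_force: [-0.7, -0.7, 4.4]
grip_width: 0.0001
grasp_force: 2.1
```

Call:
step_arm --targets "-1 0 0 -0.003 0 0 0;-1 0 0 -0.006 0 0 0;-1 0 0 -0.006 0 0 0"

```text
clock: 5.87
eef_pos: [0.429, 0.1199, -0.0392]
tool_rot: [0.001, 1.0, 0.0, 0.001]
ft_force: [-9.7, -2.9, 33.7]
grip_width: 0.0003
grasp_force: 16.7
```

Call:
step_arm --targets "-1 0 0 -0.003 0 0 0;-1 0 0 -0.006 0 0 0;-1 0 0 -0.006 0 0 0"

```text
clock: 6.12
eef_pos: [0.4291, 0.1199, -0.0393]
tool_rot: [0.001, 1.0, 0.0, 0.001]
ft_force: [-17.8, -4.7, 61.7]
grip_width: 0.0
grasp_force: 31.0
```

Contact at reported z = -0.039, so true tip z = reported z + 0.039. Retracting and going back for the wheel.

Call:
step_arm --targets "-1 0 0 0.06 0 0 0;-1 0 0 0.14 0 0 0;0 0 0 0.22 0 0 0;0 0 0 0.29 0 0 0;0 0.12 -0.085 0.29 0 0 0;0 0.238 -0.169 0.29 0 0 0;0 0.238 -0.169 0.29 0 0 0;0 0.238 -0.169 0.29 0 0 0;0 0.238 -0.169 0.29 0 0 0;0 0.238 -0.169 0.29 0 0 0"

```text
clock: 6.95
eef_pos: [0.5478, 0.0344, 0.0988]
tool_rot: [0.002, 1.0, 0.0, -0.001]
ft_force: [-0.9, -0.3, 0.2]
grip_width: 0.0425
grasp_force: 0.0
```

Call:
step_arm --targets "0 0 0 0 0 0 0;0 0 0 0 0 0 0"

```text
clock: 7.12
eef_pos: [0.5463, 0.0359, 0.0992]
tool_rot: [0.0, 1.0, 0.0, -0.001]
ft_force: [0.2, 0.5, -0.6]
grip_width: 0.0423
grasp_force: 0.0
```

Call:
step_arm --targets "0 0.004 -0.001 -0.07 0 0 0;0 0.004 -0.001 -0.12 0 0 0;0 0.004 -0.001 -0.15 0 0 0;0 0.004 -0.001 -0.164 0 0 0;0 0.004 -0.001 -0.164 0 0 0;-1 0.004 -0.001 -0.164 0 0 0;-1 0.004 -0.001 -0.164 0 0 0;-1 0.004 -0.001 -0.164 0 0 0;-1 0.004 -0.001 -0.164 0 0 0;-1 0.004 -0.001 -0.164 0 0 0"

```text
clock: 7.95
eef_pos: [0.5511, 0.0351, 0.0194]
tool_rot: [0.001, 1.0, 0.0, 0.002]
ft_force: [-0.5, 1.0, 5.7]
grip_width: 0.0094
grasp_force: 60.0
```

Call:
step_arm --targets "-1 0 0 0 0 0 0;-1 0 0 0 0 0 0;-1 0 0 0 0 0 0"

```text
clock: 8.2
eef_pos: [0.551, 0.0351, 0.0193]
tool_rot: [0.001, 1.0, 0.0, 0.002]
ft_force: [-0.0, 1.5, 6.0]
grip_width: 0.0088
grasp_force: 60.0
```

Gripped. Lifting.

Call:
step_arm --targets "-1 0 0 0.01 0 0 0;-1 0 0 0.03 0 0 0;-1 0 0 0.06 0 0 0;-1 0 0 0.1 0 0 0;-1 0 0 0.14 0 0 0;-1 0 0 0.18 0 0 0;-1 0 0 0.2 0 0 0;-1 0 0 0.2 0 0 0"

```text
clock: 8.87
eef_pos: [0.5518, 0.0347, 0.1208]
tool_rot: [0.001, 1.0, 0.0, 0.003]
ft_force: [0.5, -0.1, 0.3]
grip_width: 0.009
grasp_force: 59.1
```

```bash
python3 - <<'E'
from h import *
o=bot.get_obs();print(o["eef_pos"],o["ft_force"],o["grip_width"])
c=cam("wrist");im=bot.camera("wrist")[:,:,::-1];im=bright(im)
s=bright(bot.camera("scene")[:,:,::-1])
a=im[100:400,120:520]
cv2.imwrite("pics/w4.png",np.hstack([a,cv2.resize(s[150:300,270:470],(400,300),interpolation=cv2.INTER_CUBIC)]))
E
```

```text
[0.55178261 0.03471582 0.12075944] [ 0.45238045 -0.0835457   0.2922527 ] 0.008994094540943047
```

View pics/w4.png

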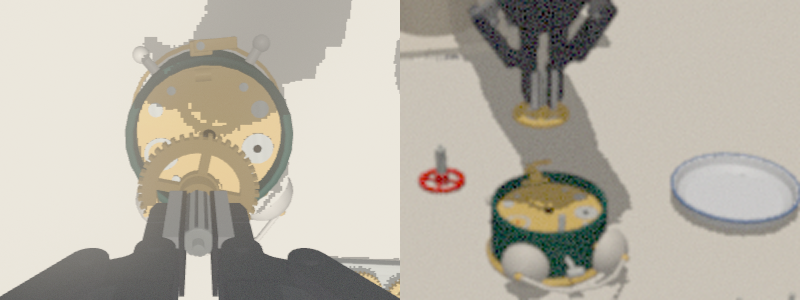

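The wheel is held level by its pinion, with its disc at (198,185) in the crop and clear above the clock. Carrying it to the dish.

Call:
step_arm --targets "-1 -0.02 0.07 0 0 0 0;-1 -0.03 0.14 0 0 0 0;-1 -0.045 0.21 0 0 0 0;-1 -0.06 0.28 0 0 0 0;-1 -0.075 0.35 0 0 0 0;-1 -0.09 0.41 0 0 0 0;-1 -0.09 0.433 0 0 0 0;-1 -0.09 0.433 -0.05 0 0 0;-1 -0.09 0.433 -0.1 0 0 0;-1 -0.09 0.433 -0.13 0 0 0"

```text
clock: 9.8
eef_pos: [0.5023, 0.2502, 0.0486]
tool_rot: [0.0, 1.0, -0.001, -0.002]
ft_force: [-1.2, -1.2, -1.0]
grip_width: 0.0088
grasp_force: 59.5
```

Call:
step_arm --targets "-1 0 0 -0.05 0 0 0;-1 0 0 -0.08 0 0 0;-1 0 0 -0.1 0 0 0;-1 0 0 -0.1 0 0 0;-1 0 0 -0.1 0 0 0"

```text
clock: 10.22
eef_pos: [0.504, 0.2505, 0.0016]
tool_rot: [0.001, 1.0, -0.001, -0.001]
ft_force: [-0.5, 0.3, 0.1]
grip_width: 0.0089
grasp_force: 59.5
```

Call:
step_arm --targets "-1 0 0 -0.02 0 0 0;-1 0 0 -0.034 0 0 0;-1 0 0 -0.04 0 0 0;-1 0 0 -0.042 0 0 0;-1 0 0 -0.042 0 0 0"

```text
clock: 10.63
eef_pos: [0.5044, 0.2512, -0.0187]
tool_rot: [0.001, 1.0, -0.0, -0.0]
ft_force: [0.2, 0.1, -0.3]
grip_width: 0.009
grasp_force: 59.5
```

Call:
step_arm --targets "-1 0 0 -0.004 0 0 0;-1 0 0 -0.004 0 0 0;-1 0 0 -0.004 0 0 0"

```text
clock: 10.88
eef_pos: [0.5047, 0.2513, -0.0203]
tool_rot: [0.001, 1.0, 0.0, 0.0]
ft_force: [0.1, 0.1, -0.8]
grip_width: 0.009
grasp_force: 59.5
```

Call:
step_arm --targets "-1 0 0 -0.003 0 0 0;-1 0 0 -0.003 0 0 0;-1 0 0 -0.003 0 0 0"

```text
clock: 11.13
eef_pos: [0.505, 0.2515, -0.0216]
tool_rot: [0.001, 1.0, 0.0, 0.0]
ft_force: [0.1, 0.6, 1.0]
grip_width: 0.0094
grasp_force: 60.0
```

Call:
step_arm --targets "-1 0 0 -0.002 0 0 0;-1 0 0 -0.002 0 0 0"

```text
clock: 11.3
eef_pos: [0.505, 0.2515, -0.0216]
tool_rot: [0.001, 1.0, 0.0, 0.001]
ft_force: [-2.9, -1.0, 7.8]
grip_width: 0.0092
grasp_force: 61.2
```

Seated on the dish floor. Releasing and rising.

Call:
step_arm --targets "-0.9 0 0 0.002 0 0 0;-0.6 0 0 0.002 0 0 0;-0.3 0 0 0.002 0 0 0;-0.3 0 0 0.002 0 0 0;-0.3 0 0 0.002 0 0 0;-0.3 0 0 0.02 0 0 0;-0.3 0 0 0.06 0 0 0;-0.3 0 0 0.12 0 0 0;-0.3 0 0 0.18 0 0 0;-0.3 0 0 0.24 0 0 0"

```text
clock: 12.13
eef_pos: [0.5042, 0.251, 0.0986]
tool_rot: [0.001, 1.0, -0.0, -0.0]
ft_force: [0.5, 0.9, 0.6]
grip_width: 0.0302
grasp_force: 0.0
```

Call:
step_arm --targets "0 0 0 0.08 0 0 0;0 -0.02 -0.08 0.14 0 0 0;0 -0.04 -0.16 0.16 0 0 0;0 -0.06 -0.24 0.16 0 0 0;0 -0.08 -0.32 0.16 0 0 0;0 -0.1 -0.4 0.16 0 0 0;0 -0.12 -0.48 0.16 0 0 0;0 -0.14 -0.56 0.16 0 0 0;0 -0.15 -0.64 0.16 0 0 0;0 -0.15 -0.72 0.16 0 0 0"

```text
clock: 12.97
eef_pos: [0.4281, -0.1065, 0.178]
tool_rot: [0.001, 1.0, -0.0, 0.0]
ft_force: [0.9, 0.3, -0.2]
grip_width: 0.0426
grasp_force: 0.0
```

Call:
step_arm --targets "0 0.02 -0.08 0 0 0 0;0 0.02 -0.16 0 0 0 0;0 0.02 -0.24 0 0 0 0;0 0.02 -0.31 0 0 0 0;0 0.02 -0.357 0 0 0 0;0 0.02 -0.357 0 0 0 0;0 0.02 -0.357 0 0 0 0;0 0.02 -0.357 0 0 0 0"

```text
clock: 13.63
eef_pos: [0.4394, -0.2829, 0.1771]
tool_rot: [0.001, 1.0, 0.0, -0.0]
ft_force: [-0.9, 0.4, -0.4]
grip_width: 0.0427
grasp_force: 0.0
```

```bash
python3 - <<'E'
from h import *
o=bot.get_obs();print(o["eef_pos"],o["tool_rot"])
c=cam("wrist");im=bright(bot.camera("wrist")[:,:,::-1]);np.savez("w5.npz",*c);cv2.imwrite("pics/w5.png",im)
h=cv2.cvtColor(cv2.medianBlur(im,5),cv2.COLOR_BGR2HSV);m=((h[:,:,0]>8)&(h[:,:,0]<30)&(h[:,:,1]>75)).astype(np.uint8)
n,l,st,ct=cv2.connectedComponentsWithStats(m);k=1+np.argmax(st[1:,4]);print(st[k])
ct=max(cv2.findContours((l==k).astype(np.uint8),0,1)[0],key=len)
e=cv2.fitEllipse(cv2.convexHull(ct));print(e,ray(c,*e[0],.003))
x0,y0=np.array(e[0]).astype(int)-[62,62];s=4
a=im[y0:y0+125,x0:x0+125];a=cv2.resize(a,(500,500),interpolation=cv2.INTER_CUBIC)
w=ray(c,*e[0],.003)
q=((projs(c,circ(w[0],w[1],.055,.003))-[x0,y0]+.5)*s).astype(int);cv2.polylines(a,[q],True,(255,0,0),1)
for i in range(0,125,10):cv2.line(a,(i*s,0),(i*s,6),(0,0,0),1);cv2.line(a,(0,i*s),(6,i*s),(0,0,0),1)
t=bright(bot.camera("top")[:,:,::-1]);b=cv2.resize(t[250:340,145:235],(300,300),interpolation=cv2.INTER_CUBIC)
cv2.imwrite("pics/c5.png",np.hstack([a,cv2.copyMakeBorder(b,0,200,0,0,0)]));print(x0,y0)
E
```

```text
[ 0.43936741 -0.28286486  0.1771428 ] [ 7.76486927e-04  9.99999631e-01  3.40171913e-04 -1.41236864e-04]
[ 266  199  106  103 7141]
((320.0088806152344, 251.8750457763672), (95.73112487792969, 109.75857543945312), 56.044620513916016) [ 0.4906905  -0.28071728  0.003     ]
258 189
```

View pics/c5.png

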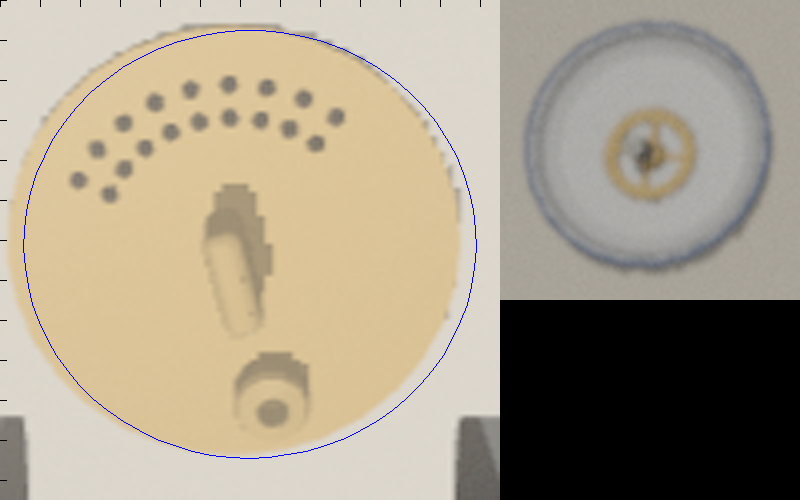

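Top crop: the wheel lies flat in the dish at (650,153). Wrist crop: the cover disc is at about (234,238), its grip runs from (222,237) to (250,333), and its boss top is at (272,410), so its heading is about 0.24 rad. Refining numerically.

```bash
python3 - <<'E'
from h import *
from scipy.optimize import minimize
d=np.load("w5.npz");c=tuple(d[k] for k in d.files);im=cv2.imread("pics/w5.png")
S=cv2.GaussianBlur(cv2.cvtColor(im,cv2.COLOR_BGR2HSV)[:,:,1],(0,0),1).astype(np.float32)
def mean(r,p):
    q=projs(c,circ(p[0],p[1],r,.003,120)).astype(np.float32);return cv2.remap(S,q[None,:,0],q[None,:,1],1)[0].mean()
f=lambda p:mean(.0565,p)-mean(.0535,p)
b=min((f((x,y)),x,y) for x in np.arange(.478,.5,.001) for y in np.arange(-.295,-.272,.001))
r=minimize(f,b[1:],method="Nelder-Mead");print("cover",r.x,r.fun,ray(c,316.1,250.4,.003))
P=lambda u,v,z:ray(c,258+u/4-.5,189+v/4-.5,z)
print("grip top",P(235,284,.030),"ends",P(223,237,.03),P(250,332,.03),"boss",P(272,410,.017))
w=P(272,410,.017)[:2]-r.x;print(np.hypot(*w),np.arctan2(w[1],w[0]))
w=P(250,332,.03)-P(223,237,.03);print(np.hypot(*w[:2]),np.arctan2(w[1],w[0]))
w=P(79,180,.003)-P(336,117,.003);print("holes",np.arctan2(-w[0],w[1]),np.arctan2(w[0],-w[1]))
w=P(109,194,.003)-P(316,143,.003);print("holes",np.arctan2(w[0],-w[1]))
E
```

```text
cover [ 0.48953461 -0.28459716] -45.383331298828125 [ 0.48916969 -0.28451981  0.003     ]
grip top [ 0.4885087  -0.28428078  0.03      ] ends [ 0.47727507 -0.28695485  0.03      ] [ 0.50020519 -0.28086917  0.03      ] boss [ 0.52579697 -0.27544673  0.017     ]
0.03739904425186052 0.24717934782795523
0.02372394577560422 0.2594205623895845
holes -2.8933686694736007 0.24822398411619237
holes 0.2504281126724791
```

Call:
step_arm --targets "0 0.05 -0.003 -0.08 0 0 0.15;0 0.1 -0.003 -0.16 0 0 0.318;0 0.1 -0.003 -0.24 0 0 0.318;0 0.1 -0.003 -0.3 0 0 0.318;0 0.1 -0.003 -0.314 0 0 0.318;0 0.1 -0.003 -0.314 0 0 0.318;0 0.1 -0.003 -0.314 0 0 0.318;0 0.1 -0.003 -0.314 0 0 0.318"

```text
clock: 14.4
eef_pos: [0.4917, -0.2858, 0.0231]
tool_rot: [-0.124, 0.992, -0.002, 0.002]
ft_force: [-0.7, 0.2, 0.5]
grip_width: 0.0429
grasp_force: 0.0
```

Call:
step_arm --targets "0 0 0 0 0 0 0;0 0 0 0 0 0 0"

```text
clock: 14.57
eef_pos: [0.4913, -0.2859, 0.0226]
tool_rot: [-0.124, 0.992, -0.001, 0.002]
ft_force: [0.4, 0.2, 0.5]
grip_width: 0.0429
grasp_force: 0.0
```

Call:
step_arm --targets "0 -0.004 0.003 -0.05 0 0 0;0 -0.004 0.003 -0.085 0 0 0;0 -0.004 0.003 -0.105 0 0 0;0 -0.004 0.003 -0.111 0 0 0;0 -0.004 0.003 -0.111 0 0 0;0 -0.004 0.003 -0.111 0 0 0"

```text
clock: 15.07
eef_pos: [0.4884, -0.284, -0.0346]
tool_rot: [-0.124, 0.992, -0.0, 0.001]
ft_force: [0.3, 0.3, 0.4]
grip_width: 0.0426
grasp_force: 0.0
```

Call:
step_arm --targets "-1 0 0 0 0 0 0;-1 0 0 0 0 0 0;-1 0 0 0 0 0 0;-1 0 0 0 0 0 0;-1 0 0 0 0 0 0;-1 0 0 0 0 0 0;-1 0 0 0 0 0 0"

```text
clock: 15.65
eef_pos: [0.4886, -0.2839, -0.0345]
tool_rot: [-0.124, 0.992, -0.001, 0.001]
ft_force: [-1.3, 0.1, 5.2]
grip_width: 0.0079
grasp_force: 59.6
```

Gripped (8 mm, 60 N). Lifting the cover.

Call:
step_arm --targets "-1 0 0 0.005 0 0 0;-1 0 0 0.015 0 0 0;-1 0 0 0.04 0 0 0;-1 0 0 0.08 0 0 0;-1 0 0 0.13 0 0 0;-1 0 0 0.19 0 0 0;-1 0 0 0.25 0 0 0;-1 0 0 0.28 0 0 0;-1 0 0 0.28 0 0 0;-1 0 0 0.28 0 0 0"

```text
clock: 16.48
eef_pos: [0.4878, -0.2836, 0.1048]
tool_rot: [-0.124, 0.992, -0.0, 0.0]
ft_force: [-1.0, -0.9, -2.1]
grip_width: 0.0077
grasp_force: 58.7
```

```bash
python3 - <<'E'
from h import *
from scipy.optimize import minimize
d=np.load("w1.npz");c1=tuple(d[k] for k in d.files);print("pin",ray(c1,315.9,285.5,.068))
from scipy.spatial.transform import Rotation as Rn
o=bot.get_obs();print(o["eef_pos"],o["ft_force"],o["grip_width"],Rn.from_quat(o["tool_rot"]).as_matrix().round(4))
c=cam("wrist");im=bright(bot.camera("wrist")[:,:,::-1]);cv2.imwrite("pics/w6.png",im)
S=cv2.GaussianBlur(cv2.cvtColor(im,cv2.COLOR_BGR2HSV)[:,:,1],(0,0),1).astype(np.float32)
# visible camera side arc (towards -x): fit centre and height
A=np.pi+.25
def smp(r,p):
    q=projs(c,circ(p[0],p[1],r,p[2],100,A-1.3,A+1.3)).astype(np.float32);return cv2.remap(S,q[None,:,0],q[None,:,1],1)[0].mean()
f=lambda p:smp(.0565,p)-smp(.0535,p)
e=o["eef_pos"];z=e[2]+.0345+.003
b=min((f((x,y,z)),x,y) for x in e[0]+np.arange(-.012,.012,.001) for y in e[1]+np.arange(-.01,.01,.001))
r=minimize(lambda p:f((p[0],p[1],z)),b[1:],method="Nelder-Mead");print(r.x-e[:2],r.fun)
for dz in(-.004,-.002,.002,.004):
  r=minimize(lambda p:f((p[0],p[1],z+dz)),b[1:],method="Nelder-Mead");print(dz,r.x-e[:2],r.fun)
E
```

```text
pin [0.59444723 0.04549448 0.068     ]
[ 0.48783337 -0.28355377  0.10477171] [-1.02314632 -0.89859539 -2.14004854] 0.00770356187224451 [[-9.693e-01 -2.457e-01  9.000e-04]
 [-2.458e-01  9.693e-01 -6.000e-04]
 [-8.000e-04 -8.000e-04 -1.000e+00]]
[ 0.00083232 -0.00018707] -56.193275451660156
-0.004 [ 0.00079204 -0.00016727] -54.645286560058594
-0.002 [ 0.00080372 -0.00019209] -55.738643646240234
0.002 [ 0.00071976 -0.00014869] -56.250694274902344
0.004 [ 0.0008284  -0.00013823] -55.57402420043945
```

The cover's in-hand offset from the TCP is (0.8,-0.2) mm, and it is level. Carrying it to the clock.

Call:
step_arm --targets "-1 0.006 0.03 0 0 0 -0.02;-1 0.018 0.09 0 0 0 -0.05;-1 0.032 0.155 0 0 0 -0.08;-1 0.046 0.22 0 0 0 -0.11;-1 0.06 0.29 0 0 0 -0.14;-1 0.074 0.36 0 0 0 -0.17;-1 0.09 0.43 0 0 0 -0.192;-1 0.104 0.5 0 0 0 -0.192;-1 0.118 0.56 0 0 0 -0.192;-1 0.128 0.61 0 0 0 -0.192"

```text
clock: 17.37
eef_pos: [0.5499, 0.024, 0.1017]
tool_rot: [-0.05, 0.999, 0.0, -0.002]
ft_force: [-0.1, -0.0, -2.8]
grip_width: 0.0077
grasp_force: 58.7
```

Call:
step_arm --targets "-1 0.005 0.025 0 0 0 0;-1 0.008 0.041 0 0 0 0;-1 0.008 0.041 0 0 0 0;-1 0.008 0.041 0 0 0 0;-1 0.008 0.041 0 0 0 0;-1 0.008 0.041 0 0 0 0"

```text
clock: 17.87
eef_pos: [0.5553, 0.0406, 0.1043]
tool_rot: [-0.048, 0.999, -0.0, -0.0]
ft_force: [-0.6, -0.4, -1.7]
grip_width: 0.0076
grasp_force: 58.8
```

Call:
step_arm --targets "-1 0.001 0.003 -0.04 0 0 0;-1 0.001 0.003 -0.08 0 0 0;-1 0.001 0.003 -0.115 0 0 0;-1 0.001 0.003 -0.128 0 0 0;-1 0.001 0.003 -0.128 0 0 0;-1 0.001 0.003 -0.128 0 0 0"

```text
clock: 18.37
eef_pos: [0.5562, 0.0429, 0.0408]
tool_rot: [-0.048, 0.999, -0.0, -0.0]
ft_force: [-0.0, -0.2, -1.1]
grip_width: 0.0081
grasp_force: 58.8
```

```bash
python3 - <<'E'
from h import *
from scipy.optimize import minimize
o=bot.get_obs();print(o["eef_pos"],o["ft_force"])
c=cam("wrist");im=bright(bot.camera("wrist")[:,:,::-1]);cv2.imwrite("pics/w7.png",im)
S=cv2.GaussianBlur(cv2.cvtColor(im,cv2.COLOR_BGR2HSV)[:,:,1],(0,0),1).astype(np.float32)
e=o["eef_pos"];z=e[2]+.0345+.003;A=np.pi+.097
def smp(r,p):
    q=projs(c,circ(p[0],p[1],r,z,100,A-1.2,A+1.2)).astype(np.float32);return cv2.remap(S,q[None,:,0],q[None,:,1],1)[0]
f=lambda p:(smp(.0565,p)-smp(.0535,p)).mean()
r=minimize(f,e[:2],method="Nelder-Mead",options=dict(initial_simplex=[e[:2],e[:2]+[.003,0],e[:2]+[0,.003]]));print("cover",r.x-e[:2],r.fun)
print("button should be at",proj(c,[.4948,.0359,.0635]))
u,v=proj(c,[.4948,.0359,.0635]).astype(int)
print(cv2.resize(im[v-24:v+24,u-40:u+60],None,fx=.5,fy=.5,interpolation=cv2.INTER_AREA)[:,::2].sum(2)//3)
E
```

```text
[0.55623763 0.04290201 0.04080025] [-0.03351304 -0.15792512 -1.09409415]
cover [0.00080822 0.00018134] -51.751708984375
button should be at [315.84909247 149.22224658]
[[238 238 238 238 238 238 238 238 238 238 186 186 185 185 184 184 184 183
  183 182 182 182 182 182 182]
 [238 238 238 238 238 238 238 238 238 238 185 185 185 184 184 184 184 183
  182 183 182 182 182 182 182]
 [238 238 238 238 238 238 238 238 238 238 186 185 185 184 184 183 183 182
  183 182 182 182 182 182 181]
 [238 238 238 238 238 238 238 238 238 238 185 184 185 184 184 183 184 183
  183 183 182 182 182 182 181]
 [238 238 238 238 238 238 238 238 238 229 185 184 184 184 184 184 183 183
  182 182 182 182 182 182 181]
 [238 238 238 238 238 238 238 238 238 185 185 184 184 184 183 183 184 183
  183 182 182 182 182 182 181]
 [238 238 238 238 238 238 207 210 209 185 184 183 183 183 183 183 182 182
  182 181 182 181 181 181 181]
 [238 238 238 238 238 236 186 163 166 169 169 168 168 166 166 164 163 168
  168 167 167 167 166 166 177]
 [238 238 238 238 238 186 185 183 164 169 170 169 167 167 166 166 166 164
  165 164 164 163 
[... 888 characters left out ...]
85 182 164 163 163 163 159 119 118 117
  116 127 174 180 162 155 157]
 [143 134 133 131 130 129 138 171 159 159 158 158 157 156 151 118 117 116
  115 115 117 158 179 157 155]
 [134 133 132 131 129 128 127 129 127 126 126 125 124 122 120 118 117 116
  115 114 114 114 164 177 155]
 [133 133 132 130 129 129 128 129 128 128 129 127 124 123 120 118 116 116
  115 114 113 114 115 176 171]
 [133 132 131 133 131 132 131 130 129 129 128 128 127 125 124 123 121 120
  117 113 114 113 112 125 180]
 [132 133 133 133 134 132 131 129 129 128 126 125 126 125 124 123 122 120
  120 116 113 112 112 112 142]
 [134 134 135 133 132 130 129 129 126 125 125 124 123 123 121 121 121 121
  120 119 117 112 112 111 111]]
```

Everything lines up: the button is seen within 1 mm of the prediction. Descending onto the pin in steps.

Call:
step_arm --targets "-1 -0.001 -0.002 -0.005 0 0 0;-1 -0.001 -0.002 -0.01 0 0 0;-1 -0.001 -0.002 -0.014 0 0 0;-1 -0.001 -0.002 -0.017 0 0 0;-1 -0.001 -0.002 -0.017 0 0 0"

```text
clock: 18.83
eef_pos: [0.5554, 0.0426, 0.0318]
tool_rot: [-0.049, 0.999, -0.0, -0.0]
ft_force: [-0.5, 0.2, -2.1]
grip_width: 0.0079
grasp_force: 58.8
```

Call:
step_arm --targets "-1 0 0 -0.003 0 0 0;-1 0 0 -0.005 0 0 0;-1 0 0 -0.005 0 0 0"

```text
clock: 19.08
eef_pos: [0.5555, 0.0426, 0.0292]
tool_rot: [-0.049, 0.999, -0.0, -0.0]
ft_force: [-0.1, 0.2, -1.7]
grip_width: 0.008
grasp_force: 58.8
```

The underside is below the pin top with no contact force, so the pin is in the socket. Continuing to the latch and home.

Call:
step_arm --targets "-1 0 0 -0.003 0 0 0;-1 0 0 -0.006 0 0 0;-1 0 0 -0.006 0 0 0"

```text
clock: 19.33
eef_pos: [0.5559, 0.0426, 0.0266]
tool_rot: [-0.049, 0.999, 0.0, 0.0]
ft_force: [-0.3, 0.1, 1.5]
grip_width: 0.0077
grasp_force: 59.2
```

Call:
step_arm --targets "-1 0 0 -0.003 0 0 0;-1 0 0 -0.005 0 0 0;-1 0 0 -0.005 0 0 0"

```text
clock: 19.58
eef_pos: [0.5559, 0.0426, 0.0242]
tool_rot: [-0.049, 0.999, 0.0, 0.0]
ft_force: [0.1, 0.5, 1.2]
grip_width: 0.0078
grasp_force: 59.4
```

Call:
step_arm --targets "-1 0 0 -0.002 0 0 0;-1 0 0 -0.003 0 0 0;-1 0 0 -0.003 0 0 0"

```text
clock: 19.83
eef_pos: [0.5559, 0.0426, 0.0236]
tool_rot: [-0.049, 0.999, 0.0, 0.0]
ft_force: [-3.1, 0.6, 7.4]
grip_width: 0.0081
grasp_force: 60.2
```

Call:
step_arm --targets "-1 0 0 -0.002 0 0 0;-1 0 0 -0.002 0 0 0;-1 0 0 -0.002 0 0 0"

```text
clock: 20.08
eef_pos: [0.5559, 0.0426, 0.0235]
tool_rot: [-0.049, 0.999, 0.0, 0.001]
ft_force: [-4.1, -0.2, 13.3]
grip_width: 0.0081
grasp_force: 61.0
```

Call:
step_arm --targets "-1 0 0 -0.002 0 0 0;-1 0 0 -0.002 0 0 0;-1 0 0 -0.002 0 0 0;-1 0 0 -0.002 0 0 0"

```text
clock: 20.42
eef_pos: [0.5559, 0.0426, 0.0235]
tool_rot: [-0.049, 0.999, 0.0, 0.001]
ft_force: [-7.4, -0.5, 18.0]
grip_width: 0.0078
grasp_force: 61.8
```

```bash
python3 - <<'E'
from h import *
from scipy.optimize import minimize
from scipy.spatial.transform import Rotation as Rn
o=bot.get_obs();print(o["eef_pos"],o["ft_force"],o["ft_torque"],Rn.from_quat(o["tool_rot"]).as_matrix()[:,2])
c=cam("wrist");im=bright(bot.camera("wrist")[:,:,::-1]);cv2.imwrite("pics/w8.png",im)
S=cv2.GaussianBlur(cv2.cvtColor(im,cv2.COLOR_BGR2HSV)[:,:,1],(0,0),.7).astype(np.float32)
e=o["eef_pos"];A=np.pi+.097
def smp(r,p,z,w=1.2,A=A):
    q=projs(c,circ(p[0],p[1],r,z,100,A-w,A+w)).astype(np.float32);return cv2.remap(S,q[None,:,0],q[None,:,1],1)[0]
f=lambda p:(smp(.0565,p,.061)-smp(.0535,p,.061)).mean()
r=minimize(f,e[:2],method="Nelder-Mead",options=dict(initial_simplex=[e[:2],e[:2]+[.003,0],e[:2]+[0,.003]]));print("cover",r.x,r.fun)
for a in(-.7,-.35,.35,.7): # gap profile at rim: mean intensity vs radius
    print(a,[(round(1e3*R),int(smp(R,r.x,.061,.05,A+a).mean())) for R in np.arange(.05,.064,.001)])
E
```

```text
[0.55594385 0.04262399 0.02346578] [-7.38646336 -0.45545139 17.95330657] [-0.09738485  1.46568916 -0.02394198] [ 2.03500756e-03  1.94253096e-04 -9.99997911e-01]
cover [0.55731166 0.04282363] -48.50725555419922
-0.7 [(50, 76), (51, 76), (52, 76), (53, 75), (54, 75), (55, 69), (56, 53), (57, 59), (58, 32), (59, 18), (60, 17), (61, 17), (62, 17), (63, 17)]
-0.35 [(50, 77), (51, 76), (52, 76), (53, 76), (54, 75), (55, 74), (56, 31), (57, 24), (58, 24), (59, 22), (60, 19), (61, 43), (62, 70), (63, 57)]
0.35 [(50, 71), (51, 70), (52, 70), (53, 70), (54, 70), (55, 70), (56, 37), (57, 30), (58, 32), (59, 31), (60, 26), (61, 22), (62, 47), (63, 62)]
0.7 [(50, 70), (51, 70), (52, 70), (53, 69), (54, 69), (55, 69), (56, 31), (57, 43), (58, 62), (59, 36), (60, 13), (61, 10), (62, 10), (63, 10)]
```

Home height is reached, at 18 N. A sideways push of 7 N has built up, so I'll relieve it slightly.

Call:
step_arm --targets "-1 -0.002 0 0 0 0 0;-1 -0.002 0 0 0 0 0;-1 -0.002 0 0 0 0 0"

```text
clock: 20.72
eef_pos: [0.5561, 0.0426, 0.0235]
tool_rot: [-0.049, 0.999, -0.0, 0.002]
ft_force: [-4.7, -0.5, 16.5]
grip_width: 0.0079
grasp_force: 61.5
```

Call:
step_arm --targets "-1 -0.002 0 0 0 0 0;-1 -0.003 0 0 0 0 0;-1 -0.003 0 0 0 0 0;-1 -0.003 0 0 0 0 0"

```text
clock: 21.05
eef_pos: [0.5562, 0.0426, 0.0235]
tool_rot: [-0.049, 0.999, -0.0, 0.003]
ft_force: [-0.4, 0.2, 13.8]
grip_width: 0.0079
grasp_force: 61.0
```

The side load is gone, but the tool has tilted by 0.3°. Levelling it while keeping the push.

Call:
step_arm --targets "-1 0.001 0 -0.001 0 0.004 0;-1 0.001 0 -0.001 0 0.007 0;-1 0.001 0 -0.001 0 0.007 0;-1 0.001 0 -0.001 0 0.007 0"

```text
clock: 21.38
eef_pos: [0.5559, 0.0426, 0.0235]
tool_rot: [-0.049, 0.999, 0.0, 0.0]
ft_force: [-3.9, -0.5, 17.8]
grip_width: 0.008
grasp_force: 61.7
```

```bash
python3 - <<'E'
from h import *
from scipy.spatial.transform import Rotation as Rn
o=bot.get_obs();print(o["eef_pos"],o["ft_force"],o["ft_torque"],Rn.from_quat(o["tool_rot"]).as_matrix()[:,2],o["grip_width"])
E
```

```text
[0.55587304 0.04260835 0.02350136] [-3.91376809 -0.5273731  17.81011196] [-0.14110434  0.84580219 -0.01891409] [ 7.59977137e-05  1.87961716e-04 -9.99999979e-01] 0.007980797466415163
```

Level to 0.01°, at home height, pressed with 18 N and still gripped. Handing in.

```bash
python3 -c "
from workcell import bot
print(bot.job_done())"
```

```text
the job is handed in; nothing more can be done
None
```

The wheel lies flat in the dish. The cover is on over the pin at home height, with the tool level and the finger grip still held, pressed down with about 18 N. One thing to know: the real finger tips sit 39 mm above the reported TCP, so the first grasp closed on nothing, and the bench touch I used to find the offset pressed the shut finger tips down with 62 N.

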